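Knock the planing stop down to suit the board

TASK

The stop of the planing slab stands higher than the plywood board that lies against it and would catch the sanding block. Pick up the wooden mallet and tap the stop down with it, in brisk blows rather than a slow squeeze, until its top stands about half the board's thickness above the slab: clearly below the board's face but still catching its edge. Then put the mallet down on the bench clear of the slab; do not push on the slab or the stop with the gripper, and leave the board, the hammer and the sanding block where they lie.

Things in the scene. Friction and masses are not known exactly. Their poses are not given: they have to be found in the camera images.
- slab: Laminated wooden planing slab on two runners, fixed to the bench, 170 (x) x 340 (y) mm; origin at the centre of its underside on the bench, z up, flat top face at z = +90 mm. The square stop comes up through it at x = 0, y = +115 mm (near its +y end); the plywood board lies on it on the -y side of the stop.
- stop (a joint): Height in m of the stop's top above the slab's top face (0 flush, lowest -0.005). The stop is a 50 x 50 mm square wooden peg, upright in a through mortise of the slab and held by a leaf spring: it slides up and down with about 8 N of friction and stays where it is left.
- stop_top (a point): Centre of the stop's top face, 50 x 50 mm, level; axes as the slab's. It moves with the stop.
- mallet: Joiner's wooden mallet, about 0.4 kg, standing on one striking face. Origin at the centre of that lower face, z up. Head 60 (x) x 50 (y) x 90 (z) mm, the other face at z = 90 mm. The handle runs level from the head along -x, from x = -30 to -193 mm, axis at z = 45 mm, 22 mm wide (y), 27 mm high (z); 25 x 31 mm beyond x = -159 mm.
- mallet_grip (a point): Point on the axis of the mallet's handle, 75 mm from the middle of the head, a good place to grip it across its 22 mm width; axes as the mallet's.
- mallet_head (a point): Middle of the mallet's head, 45 mm above the lower striking face; axes as the mallet's.
- ply_board: Plywood board, 150 x 160 x 18 mm thick, lying loose on the slab with one edge within about 5 mm of the stop's -y side; origin at the centre of its underside. The mallet's head is as wide as the stop: struck over the middle it can land on the board's edge, so let it overhang the stop on the side away from the board.
- hammer: Small steel cross-peen hammer with a wooden handle, 259 x 98 x 26 mm, lying on the bench; not for this job. Origin at the centre of its underside, head at +x.
- sanding_block: Wooden sanding block, 64 x 112 x 28 mm, lying on the bench; origin at the centre of its underside.

How it is judged:
By the outcome, as a careful person would: the job done as asked, in the order asked, and still so for the second after the job is handed in, with the robot touching nothing.
It also fails if it takes over 45 s, if anything falls off the work surface, if the arm or the gripper's body presses on something with over 40 N, if the wrist force passes 120 N, or if a joint passes its speed limit or range.

ROBOT

A 6-joint arm with a two-finger parallel gripper is mounted at the origin on a cart in front of the work surface, level with it; the furniture and walls round the work are solid. World frame = base frame: x ahead of the robot, y to its left, z up, the work surface at z = 0. Lengths are in mm, angles in rad, forces in N, time in s.
With the tool pointing down it reaches from about 250 to 800 mm from the base axis. Payload 3.9 kg.
Tool frame: the origin (TCP) lies on the mounting face of the last link; the fingertips stand 173 mm ahead of it and the grasp point (between the pads) lies 155 mm ahead of it; z points along the fingers, y is the line along which they close (so a half turn about z gives the same grasp; the last joint's range is limited). The gripper opens to 85 mm and grips with 20 to 120 N. Pads are 22 mm wide; open, the fingers measure 114 mm over their backs; the gripper's body (76 mm by 85 mm) begins 54 mm behind the grasp point. The pads swing forward as they close: fully open they stand 13 mm farther back than shut.
Start: joints at [0, 0.26, -0.138, 1.173, 0, 1.571], TCP at [524.991, 0, 404.704] pointing down, gripper open.
Joint ranges: [-2.78, 2.78], [-0.83, 1.72], [-1.28, 1.37], [-1.9, 2.12], [-1.57, 1.48], [-3.14, 3.14]. Speed limits (rad/s): [2.57, 2.57, 3.14, 3.14, 3.14, 3.14].

INTERFACE

Orientations are given as a unit quaternion [w, x, y, z].
In Python, from rig import arm gives the robot as it stands.
- The arm moves only by the tool apply_moves, never from a script. Its argument "steps" is a list of rows, each a list of 3 entries, a list of its own where there are three numbers: the shift along the tool's x, y, z scaled (see below), then the turn, a rotation vector about the tool's x, y, z scaled (see below), then the opening, from 0 (shut) to 1 (fully open). A call has 1 to 12 rows; each row is the pose to reach, as a shift and turn from the pose commanded when the call began, along the tool's axes at that moment; what a row does not reach only later rows make up. The controller multiplies each number of a shift by 0.15 m and each number of a turn by 30 degrees. A row lasts 1/8 s, in which the tool goes at most 62.5 mm and 10.7 degrees, less where a joint would pass 70% of its speed; a pose out of reach is approached as far as the arm can. A call with a number of a shift or a turn outside -1 to 1 is refused whole. A call with a gripper value outside its range is refused whole. The fingers move at their own pace and stop on an object; "grip_force" is the grip in N (left out, the last holds). Time passes only in rows, so rows that repeat a pose let the fingers close. It gives the time, the measured TCP pose, the force, the opening and the grip force at its end, in the units of the state.
- arm.get_state(): the state, without advancing time (a new reading comes with each control period).
- arm.grab_frame(name): name is "scene" or "side" or "wrist"; returns the picture (400x640x3 uint8, blue, green, red); there is no depth.
- arm.calibration(name): a dict with "fx", "fy", "cx", "cy" (pixels), "R" (3x3) and "t" (3): a world point X has camera coordinates R X + t; the wrist camera has in their place "tool_from_camera" (4x4, takes a point from camera to tool coordinates, whose origin is the TCP and whose axes are the flange's). Camera axes: x right, y down, z forward; pixel columns grow to the right and rows downward; lengths in mm; the calibration is good to about 2 mm. The wrist camera is an equidistant fisheye: a pixel r from the principal point sees the ray r / f radians off the axis. A picture is of the moment at which its call begins: read the wrist's pose just before it. calibration takes no time and is no camera call.
- arm.finish_job(): hands the job in; it is judged then, once.
Trained networks look in the newest picture that a camera, given by its name, has taken for a name from the list of things; names that differ only in an ending like _2 or _b are one class to them, and where a whole thing is asked for, a point or a joint stands for the part that bears it (a point fixed in the world has none). Each returns a list of dicts, best first, with "conf" (0 to 1); they miss things now and then, are a little off and sometimes report something else, mostly with a low value. They report only what shows in the picture. A call takes as long as a camera call.
- arm.look_for(camera, name): "rect" ([left, top, right, bottom] in pixels, round what is visible of it).
- arm.masks_of(camera, name): "pixels" (400x640 bool, what is visible of it) and "rect" ([left, top, right, bottom] in pixels, round what is visible of it).
- arm.landmark_of(camera, name): "centre" ([column, row] in pixels: a listed point, or the origin of a listed thing).
The state is a dict: "time": time; "joint_positions": joint angles; "joint_velocities": joint speeds; "tau": joint torques, N m; "tcp_pos": TCP position; "eef_rot": TCP orientation; "force": force on the tool from outside, world axes, zero at the start; "wrist_torque": the same for the moment, N m; "gripper_width": finger opening in mm; "grasp_force": force on a finger pad.
Only numpy, scipy, OpenCV 4.12 (cv2) and the standard library are available. Lean on these libraries where they do the work, as an engineer would, in place of code of your own. Each camera call takes 0.05 s, during which the arm holds its last target. There are 200 camera calls.

## Working session

There is one attempt and no reset: what is moved stays moved. The work goes in short steps, Python scripts to look and compute and a tool call to move; the robot and the scene stay as the last step left them, time stands still between calls to the robot, and variables do not carry over. Pictures are saved under pics/ and viewed, at most 10 in all, crops included, and the job is handed in when it is done.

Besides the shell and the picture viewer there is one more tool, called as a command line: name --argument value ..., lists and objects as JSON in quotes. apply_moves: Moves the arm, as the interface text tells. Its arguments: {"type":"object","properties":{"steps":{"type":"array"},"grip_force":{"type":"number"}},"required":["steps"]}

```bash
mkdir -p pics; ls
cat > h.py <<'E'
import numpy as np, cv2
from scipy.spatial.transform import Rotation as Ro
from rig import arm
def ray(cam,px):
    c=arm.calibration(cam); 
    R=np.array(c["R"]);t=np.array(c["t"])
    d=R.T@np.array([(px[0]-c["cx"])/c["fx"],(px[1]-c["cy"])/c["fy"],1.]); o=-R.T@t
    return o,d/np.linalg.norm(d)
def atz(cam,px,z):
    o,d=ray(cam,px); return o+d*(z-o[2])/d[2]
def tri(rays):
    A=np.zeros((3,3));b=np.zeros(3)
    for o,d in rays:
        P=np.eye(3)-np.outer(d,d);A+=P;b+=P@o
    x=np.linalg.solve(A,b); return x,[float(np.linalg.norm((np.eye(3)-np.outer(d,d))@(x-o))) for o,d in rays]
def proj(cam,X):
    c=arm.calibration(cam);p=np.array(c["R"])@X+np.array(c["t"]);return np.array([c["fx"]*p[0]/p[2]+c["cx"],c["fy"]*p[1]/p[2]+c["cy"]])
E
python3 - <<'E'
from h import *
np.set_printoptions(precision=1,suppress=True)
for c in("scene","side"):
    cv2.imwrite(f"pics/{c}0.png",arm.grab_frame(c))
for n in("slab","stop_top","mallet","mallet_grip","mallet_head","ply_board","hammer","sanding_block"):
    r=[]
    for c in("scene","side"):
        l=arm.landmark_of(c,n)
        if l:
            print(n,c,[(np.round(k["centre"],1).tolist(),round(k["conf"],2)) for k in l[:2]]); r.append(ray(c,l[0]["centre"]))
    if len(r)==2: print("   ",*tri(r))
s=arm.get_state();print(s)
E
```

```text
pics
slab scene [([319.2, 181.4], 0.67)]
slab side [([273.2, 271.9], 0.63), ([266.8, 243.7], 0.21)]
    [537.3 146.3  -2.6] [0.8160604736464132, 0.8160604736462399]
stop_top scene [([303.0, 128.7], 0.76)]
stop_top side [([257.1, 264.4], 0.94)]
    [535.5 268.8 138.3] [2.879091958868625, 2.8790919588687083]
mallet scene [([391.3, 247.4], 0.8), ([303.8, 132.0], 0.64)]
mallet side [([282.5, 181.6], 0.71)]
    [ 577.1 -233.6   -3.5] [6.304596133470819, 6.304596133470788]
mallet_grip scene [([372.2, 245.6], 0.69)]
mallet_grip side [([310.4, 167.4], 0.84)]
    [ 495.3 -244.8   46.4] [2.307437128581579, 2.307437128581571]
mallet_head scene [([394.8, 239.8], 0.7)]
mallet_head side [([281.4, 166.4], 0.78)]
    [ 577.9 -246.8   40. ] [9.543127816644247, 9.543127816644217]
ply_board scene [([321.8, 154.2], 0.65)]
ply_board side [([265.6, 243.6], 0.89)]
    [548.7 160.7  92.6] [4.596515651059044, 4.596515651059096]
hammer scene [([381.2, 318.7], 0.72)]
hammer side [([343.5, 155.4], 0.66)]
    [ 401.1 -434.8   -2.8] [0.626726339177314, 0.6267263391774283]
sanding_block scene [([269.6, 201.7], 0.94)]
{'time': 0.9, 'joint_positions': array([-0. ,  0.3, -0.1,  1.2, -0. ,  1.6]), 'joint_velocities': array([-0., -0., -0., -0.,  0.,  0.]), 'tau': array([ -0. , -40.6,  25.4,   0. ,  -0. ,   0. ]), 'tcp_pos': array([525. ,  -0. , 404.7]), 'eef_rot': array([0. , 0.7, 0.7, 0. ]), 'force': array([-0.4,  0.6,  0.6]), 'wrist_torque': array([0., 0., 0.]), 'grasp_force': 0.0, 'gripper_width': 85.50829694204253}
```

Run:
```python
import cv2,numpy as np
a=cv2.imread("pics/scene0.png")[80:360,200:480];b=cv2.imread("pics/side0.png")[100:380,170:450]
cv2.imwrite("pics/a.png",np.hstack([cv2.resize(a,(400,400)),cv2.resize(b,(400,400))]))
from h import *
c=arm.calibration("scene");print(c,arm.calibration("side"),arm.calibration("wrist"))
```

```text
{'fx': 488.73826948732363, 'fy': 488.73826948732363, 'cx': 323.86604820890994, 'cy': 198.73813962056983, 'R': array([[ 0.87794844, -0.47855468,  0.0138549 ],
       [-0.28654512, -0.5484342 , -0.78556465],
       [ 0.38353414,  0.6857152 , -0.61862446]]), 't': array([-416.90155433,  172.66143186, 1359.40827505])} {'fx': 362.97197406681664, 'fy': 362.97197406681664, 'cx': 313.9255098770184, 'cy': 196.95442754776587, 'R': array([[-0.99529436, -0.09687303, -0.00218004],
       [-0.05105004,  0.54335638, -0.83794853],
       [ 0.08235915, -0.83389415, -0.54574491]]), 't': array([460.81209409, 109.7386867 , 868.72076222])} {'fx': 309.70691628693146, 'fy': 309.70691628693146, 'cx': 319.9773399022646, 'cy': 199.9003021694133, 'tool_from_camera': array([[ 3.78130535e-04, -9.47668735e-01, -3.19255110e-01,
         8.14752694e+01],
       [ 9.99999752e-01,  1.68543398e-04,  6.84114755e-04,
         2.81867311e-01],
       [-5.94505824e-04, -3.19255290e-01,  9.47668564e-01,
         3.11939846e+01],
       [ 0.00000000e+00,  0.00000000e+00,  0.00000000e+00,
         1.00000000e+00]])}
```

View pics/a.png

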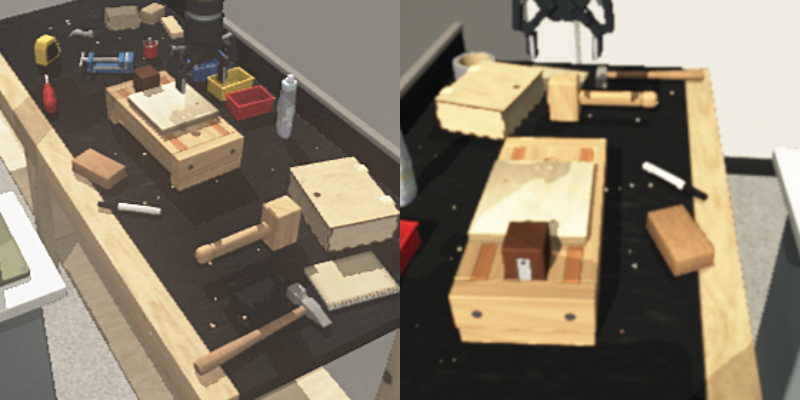

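The scene picture shows the dark stop at about (303,129) on the slab. The mallet lies with its head at about (395,240) and its handle toward the robot, next to a box. I'm moving over the mallet now.

apply_moves --steps '[[[-1, -0.35, 0], [0, 0, -1], 1], [[-1, -0.35, 0], [0, 0, -1], 1], [[-1, -0.35, 0], [0, 0, -1], 1]]'

```text
time: 1.27
tcp_pos: [472.2, -150.5, 404.8]
eef_rot: [0.0, 0.499, 0.866, -0.0]
force: [0.7, 0.3, -0.5]
gripper_width: 85.6
grasp_force: 0.0
```

Run:
```python
from h import *
s=arm.get_state();print(s["joint_positions"],s["tcp_pos"],Ro.from_quat(np.roll(s["eef_rot"],-1)).as_matrix().round(2))
```

```text
[-3.08510820e-01  2.09597939e-01 -2.05793678e-01  1.15499403e+00
 -2.61683357e-04  7.37066642e-01] [ 472.210923   -150.5275268   404.81235777] [[-0.5   0.87  0.  ]
 [ 0.87  0.5  -0.  ]
 [-0.    0.   -1.  ]]
```

apply_moves --steps '[[[-0.55, -0.33, 0], [0, 0, -1], 1], [[-0.55, -0.33, 0], [0, 0, -1], 1], [[-0.55, -0.33, 0], [0, 0, -1], 1]]'

```text
time: 1.65
tcp_pos: [470.7, -248.0, 404.6]
eef_rot: [0.0, 0.26, 0.966, -0.0]
force: [0.1, 0.7, -0.7]
gripper_width: 85.8
grasp_force: 0.0
```

apply_moves --steps '[[[0, 0, 0], [0, 0, -1], 1], [[0, 0, 0], [0, 0, -1], 1], [[0, 0, 0], [0, 0, -1], 1]]'

```text
time: 2.02
tcp_pos: [470.8, -245.3, 404.7]
eef_rot: [-0.0, -0.0, 1.0, 0.0]
force: [-0.8, 0.3, -0.5]
gripper_width: 85.4
grasp_force: 0.0
```

```bash
cat >> h.py <<'E'
def T():
    s=arm.get_state(); return Ro.from_quat(np.roll(s["eef_rot"],-1)).as_matrix(), np.array(s["tcp_pos"])
def wray(px,pose):
    R,p=pose;c=arm.calibration("wrist");M=np.array(c["tool_from_camera"])
    u=np.array([px[0]-c["cx"],px[1]-c["cy"]]);r=np.linalg.norm(u);th=r/c["fx"]
    d=np.array([*(u/r*np.sin(th)),np.cos(th)])
    return R@M[:3,3]+p, R@M[:3,:3]@d
def watz(px,pose,z):
    o,d=wray(px,pose);return o+d*(z-o[2])/d[2]
E
python3 - <<'E'
from h import *
np.set_printoptions(precision=1,suppress=True)
P=T();print(P,arm.get_state()["joint_positions"]);im=arm.grab_frame("wrist");cv2.imwrite("pics/w1.png",im)
for n,z in(("mallet",0),("mallet_grip",45),("mallet_head",45)):
    for k in arm.landmark_of("wrist",n)[:2]: print(n,np.array(k["centre"]),k["conf"],watz(k["centre"],P,z))
m=arm.masks_of("wrist","mallet")[0];np.save("m.npy",m["pixels"]);print(m["rect"],m["conf"])
im[m["pixels"]]=im[m["pixels"]]//2+np.array([0,0,120],np.uint8)
cv2.imwrite("pics/w1m.png",im)
E
```

```text
(array([[-1., -0., -0.],
       [-0.,  1.,  0.],
       [ 0.,  0., -1.]]), array([ 470.8, -245.3,  404.7])) [-0.5  0.3 -0.1  1.2  0.  -0.5]
mallet [325.6 242.9] 0.82 [ 575.8 -238.4    0. ]
mallet [326.6 259.4] 0.17 [ 601.4 -236.8    0. ]
mallet_grip [321.5 197.9] 0.96 [ 497.4 -244.3   45. ]
mallet_head [325.  259.4] 0.66 [ 575.8 -239.8   45. ]
[302.4, 92.4, 349.1, 298.7] 0.8
```

View pics/w1m.png

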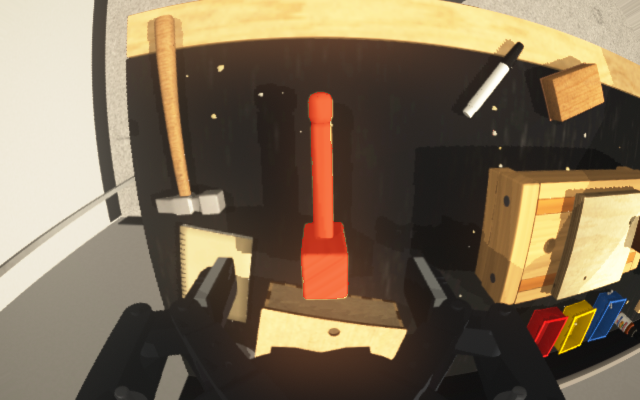

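The picture shows the mallet in clear view: handle from (320,95) to (322,235), head at about (325,262). The box stands beyond the head. I'll fit the handle line next.

Run:
```python
from h import *
np.set_printoptions(precision=3,suppress=True)
P=T();m=np.load("m.npy");W=[]
for v in range(130,220,5):
    c=np.where(m[v])[0]; W.append([(watz((c[0],v),P,52)+watz((c[-1]+1,v),P,52))/2, watz((c[0],v),P,52)[1]-watz((c[-1]+1,v),P,52)[1]])
Q=np.array([w[0][:2] for w in W]);print(np.polyfit(Q[:,0],Q[:,1],1),np.polyval(np.polyfit(Q[:,0],Q[:,1],1),[500,576]),[round(w[1]) for w in W])
```

```text
[   0.028 -256.601] [-242.69  -240.575] [-20, -20, -20, -22, -22, -22, -21, -21, -21, -21, -21, -22, -22, -22, -22, -22, -22, -22]
```

apply_moves --steps '[[[-0.18, 0.017, 0.4], [0, 0, -0.053], 1], [[-0.18, 0.017, 0.75], [0, 0, -0.053], 1], [[-0.18, 0.017, 0.9], [0, 0, -0.053], 1], [[-0.18, 0.017, 0.9], [0, 0, -0.053], 1]]'

```text
time: 2.78
tcp_pos: [496.9, -242.3, 267.7]
eef_rot: [-0.002, -0.011, 1.0, 0.001]
force: [-1.0, 0.2, 0.1]
gripper_width: 85.9
grasp_force: 0.0
```

Run:
```python
from h import *
np.set_printoptions(precision=2,suppress=True)
P=T();print(P[1]);im=arm.grab_frame("wrist");cv2.imwrite("pics/w2.png",im)
for n,z in(("mallet_grip",45),("mallet_head",45)):
    for k in arm.landmark_of("wrist",n)[:1]: print(n,np.array(k["centre"]),k["conf"],watz(k["centre"],P,z))
m=arm.masks_of("wrist","mallet")[0]["pixels"]
W=[]
for v in range(60,240,10):
    c=np.where(m[v])[0]
    if len(c): W.append((watz((c[0],v),P,52)+watz((c[-1]+1,v),P,52))/2); print(v,W[-1],len(c))
```

```text
[ 496.93 -242.25  267.69]
mallet_grip [319.2 228.4] 0.55 [ 499.06 -242.84   45.  ]
60 [ 390.61 -245.67   52.  ] 43
70 [ 396.67 -245.82   52.  ] 44
80 [ 402.7  -245.98   52.  ] 43
90 [ 408.69 -245.26   52.  ] 39
100 [ 414.69 -245.12   52.  ] 33
110 [ 420.66 -245.28   52.  ] 38
120 [ 426.64 -244.85   52.  ] 37
130 [ 432.65 -244.72   52.  ] 37
140 [ 438.7  -244.59   52.  ] 37
150 [ 444.81 -244.76   52.  ] 36
160 [ 450.96 -244.32   52.  ] 35
170 [ 457.2  -244.18   52.  ] 35
180 [ 463.54 -244.05   52.  ] 35
190 [ 469.97 -243.91   52.  ] 35
200 [ 476.54 -243.77   52.  ] 35
210 [ 483.24 -243.3    52.  ] 34
220 [ 490.11 -243.15   52.  ] 34
230 [ 497.16 -243.     52.  ] 34
```

View pics/w2.png

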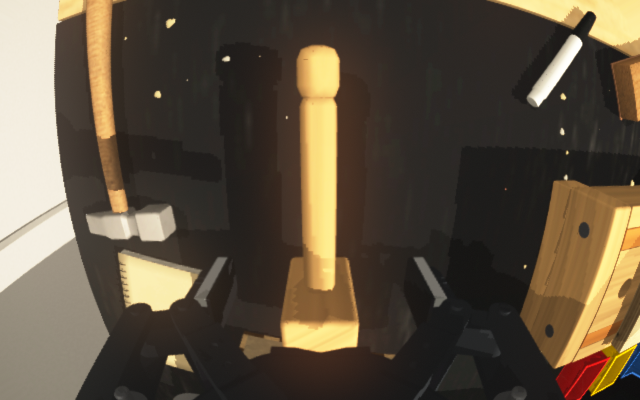

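The handle sits centred between the open fingers (axis column about 319). Next I descend and grip.

apply_moves --steps '[[[-0.01, -0.004, 0.3], [0, 0, 0], 1], [[-0.01, -0.004, 0.45], [0, 0, 0], 1], [[-0.01, -0.004, 0.45], [0, 0, 0], 1], [[-0.01, -0.004, 0.45], [0, 0, 0], 0], [[-0.01, -0.004, 0.45], [0, 0, 0], 0], [[-0.01, -0.004, 0.45], [0, 0, 0], 0], [[-0.01, -0.004, 0.45], [0, 0, 0], 0], [[-0.01, -0.004, 0.45], [0, 0, 0], 0], [[-0.01, -0.004, 0.45], [0, 0, 0], 0]]' --grip_force 110

```text
time: 4.1
tcp_pos: [499.7, -243.3, 203.1]
eef_rot: [0.001, -0.012, 1.0, -0.0]
force: [-1.2, 1.5, 5.4]
gripper_width: 20.2
grasp_force: 107.2
```

apply_moves --steps '[[[0, 0, -0.2], [0, 0, 0], 0], [[0, 0, -0.6], [0, 0, 0], 0], [[0, 0, -1], [0, 0, 0], 0], [[0.1, 0.3, -1], [0, 0, 0], 0], [[0.15, 0.6, -1], [0, 0, 0], 0], [[0.25, 1, -1], [0, 0, 0], 0], [[0.25, 1, -1], [0, 0, 0], 0]]'

```text
time: 4.97
tcp_pos: [455.9, -91.0, 351.3]
eef_rot: [-0.002, -0.014, 1.0, 0.001]
force: [-0.3, -1.2, -3.4]
gripper_width: 20.2
grasp_force: 108.7
```

Run:
```python
from h import *
np.set_printoptions(precision=2,suppress=True)
s=arm.get_state();P=T();print(P[1],s["force"],s["gripper_width"]);im=arm.grab_frame("wrist");cv2.imwrite("pics/w3.png",im)
for n,z in(("slab",0),("stop_top",130),("ply_board",90)):
    for k in arm.landmark_of("wrist",n)[:1]: print(n,np.array(k["centre"]),k["conf"],watz(k["centre"],P,z))
s=arm.grab_frame("side")[100:380,170:450]; cv2.imwrite("pics/s3.png",np.hstack([cv2.resize(im,(480,300)),cv2.resize(s,(300,300))]))
```

```text
[455.87 -91.   351.25] [-0.28 -1.24 -3.44] 20.161371388782005
slab [504.1 249.4] 0.76 [542.71 157.36   0.  ]
stop_top [623.1 286.2] 0.6 [536.66 278.51 130.  ]
ply_board [540.5 286.4] 0.8 [544.83 157.29  90.  ]
```

View pics/s3.png

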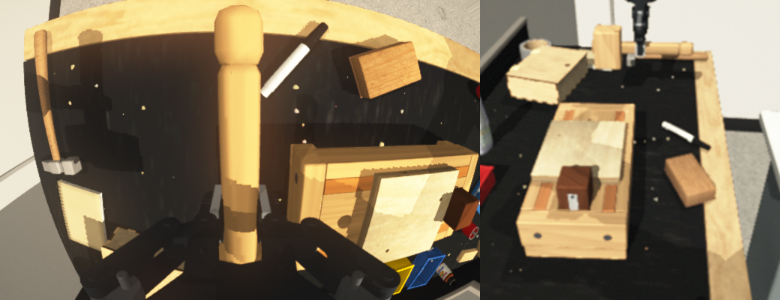

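The mallet is held level. The stop is near x 536, y 270. I'm moving closer and higher to measure it.

apply_moves --steps '[[[0, 0.3, -0.35], [0, 0, 0], 0], [[0, 0.7, -0.35], [0, 0, 0], 0], [[0, 1, -0.35], [0, 0, 0], 0], [[0, 1, -0.35], [0, 0, 0], 0]]'

```text
time: 5.72
tcp_pos: [455.4, 57.3, 404.7]
eef_rot: [0.0, -0.013, 1.0, 0.0]
force: [0.4, -0.7, -2.9]
gripper_width: 20.3
grasp_force: 109.4
```

Run:
```python
from h import *
np.set_printoptions(precision=1,suppress=True)
P=T();print(P[1]);f={c:arm.grab_frame(c) for c in("wrist","scene","side")}
for n in("slab","stop_top","ply_board"):
    r=[]
    for c in f:
        for k in arm.landmark_of(c,n)[:1]:
            print(n,c,np.array(k["centre"]),round(k["conf"],2)); r.append(wray(k["centre"],P) if c=="wrist" else ray(c,k["centre"]))
    if len(r)>1: print("   ",*tri(r))
w=cv2.resize(f["wrist"][150:400,340:640],(480,400),interpolation=cv2.INTER_CUBIC)
s=cv2.resize(f["side"][200:350,195:315],(320,400),interpolation=cv2.INTER_CUBIC)
cv2.imwrite("pics/s4.png",np.hstack([w,s]))
for c in f: cv2.imwrite(f"pics/f4{c}.png",f[c])
```

```text
[455.4  57.3 404.7]
slab scene [319.7 180.5] 0.69
slab side [275.2 273.8] 0.96
    [536.4 149.   -2.7] [3.557053789410606, 3.557053789410564]
stop_top wrist [518.2 274.1] 0.56
stop_top scene [304.  129.8] 0.55
stop_top side [257.4 263.2] 0.89
    [534.5 266.6 137.1] [4.730277233677279, 5.733471292866302, 1.4181926283462964]
ply_board wrist [410.7 266.7] 0.95
ply_board scene [320.1 154.8] 0.71
ply_board side [268.6 241.7] 0.63
    [541.7 157.4  94.5] [0.6720300633006299, 3.616001666971428, 3.054525733066292]
```

View pics/s4.png

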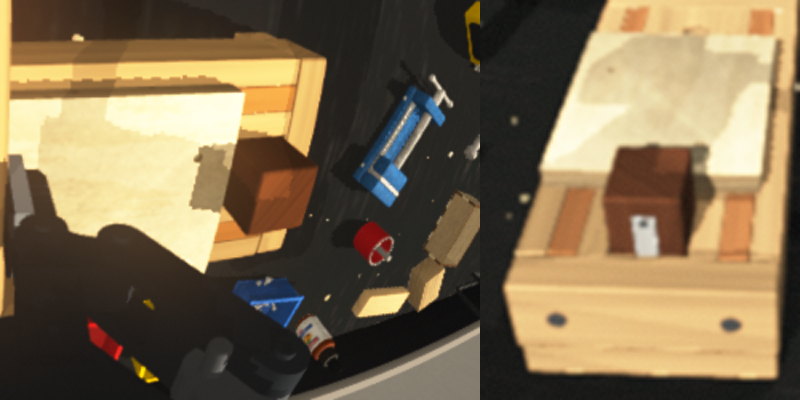

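Run:
```python
from h import *
np.set_printoptions(precision=1,suppress=True)
P=T()
S=lambda u,v:((u-480)/2.6667+195,v/2.6667+200)
W=lambda u,v:(u/1.6+340,v/1.6+150)
print("slab FL,FR",atz("side",S(508,285),90),atz("side",S(780,291),90))
print("wrist corners",watz(W(327,58),P,90),watz(W(292,257),P,90))
for h in(130,134,138,142):
  print(h,"side BL BR FR FL",*[atz("side",S(*p),h)[:2] for p in((614,146),(690,147),(693,206),(606,203))])
  print("  wrist",*[watz(W(*p),P,h)[:2] for p in((237,140),(272,137),(318,167))])
print("stop base side",atz("side",S(607,252),90),atz("side",S(689,256),90))
w=cv2.imread("pics/f4wrist.png")[210:310,460:560];s=cv2.imread("pics/f4side.png")[245:305,215:275]
cv2.imwrite("pics/z.png",np.hstack([cv2.resize(w,(400,400),interpolation=0),cv2.resize(s,(400,400),interpolation=0)]))
```

```text
slab FL,FR [610.2 327.   90. ] [442.6 315.6  90. ]
wrist corners [445.9 314.6  90. ] [626. 343.  90.]
130 side BL BR FR FL [561.8 240. ] [511.2 236.2] [499.2 288.9] [553.4 291.5]
  wrist [489.9 218.8] [488.5 245.8] [512.5 295.4]
134 side BL BR FR FL [560.2 244.3] [510.1 240.5] [498.3 292.7] [552.  295.3]
  wrist [488.  216.1] [486.6 242.6] [510.2 291.4]
138 side BL BR FR FL [558.7 248.6] [509.1 244.8] [497.3 296.6] [550.5 299.1]
  wrist [486.  213.3] [484.7 239.5] [507.9 287.4]
142 side BL BR FR FL [557.1 252.9] [508.  249.2] [496.3 300.4] [549. 303.]
  wrist [484.1 210.6] [482.8 236.3] [505.6 283.5]
stop base side [556.2 295.3  90. ] [503.4 293.6  90. ]
```

View pics/z.png

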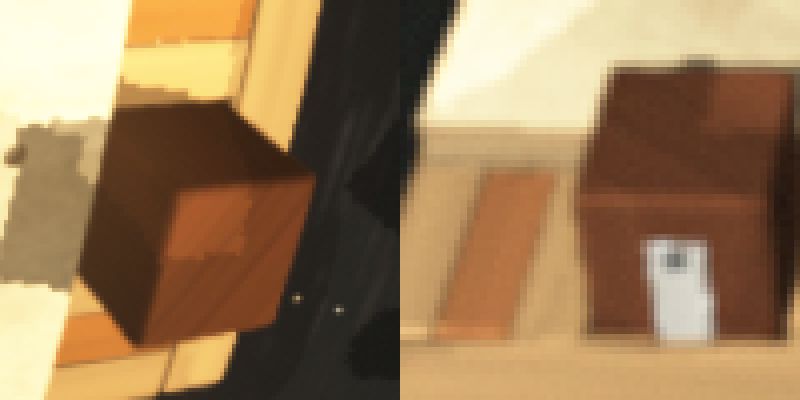

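```bash
cat > fit.py <<'E'
from h import *
from scipy.optimize import least_squares
np.set_printoptions(precision=3,suppress=True)
P=T()
w=np.array([(178,188),(316,178),(272,325),(138,347)])/4+[460,210]
s=(np.array([(608,70),(793,70),(785,202),(580,193)])-[400,0])/6.667+[215,245]
cw=[(-25,-25),(-25,25),(25,25),(25,-25)]   # slab axes
cs=[(25,-25),(-25,-25),(-25,25),(25,25)]
def res(q,use="ws"):
    x,y,a,h=q;R=np.array([[np.cos(a),-np.sin(a)],[np.sin(a),np.cos(a)]]);r=[]
    if "w" in use:
        for p,c in zip(w,cw): r+=list(watz(p,P,h)[:2]-(R@c+[x,y]))
    if "s" in use:
        for p,c in zip(s,cs): r+=list(atz("side",p,h)[:2]-(R@c+[x,y]))
    return r
for u in("ws","w","s"):
    f=least_squares(res,[530,266,.07,135],args=(u,));print(u,f.x,np.array(f.fun))
E
python3 fit.py
```

```text
ws [532.223 267.868   0.067 135.333] [ 0.774  0.631  3.972 -0.584  1.7   -1.37   0.266  0.628 -1.286  2.864
  0.301  1.614 -3.397 -1.113 -2.329 -2.669]
w [539.008 274.519   0.041 127.763] [-0.992 -0.627  0.91  -0.364  0.082  0.222 -0.001  0.768]
s [536.137 250.134   0.093 117.817] [ 0.888  1.151  0.411  1.019 -2.269  0.309  0.97  -2.478]
```

The close-up shows the stop's top face clear in both views. The fit gives a stop centre of about (532,268), yaw 0.067 and top z about 135. I'm moving the mallet head over it, offset away from the board.

apply_moves --steps '[[[-0.01, 0.35, 0], [0, 0, -0.075], 0], [[-0.02, 0.7, 0], [0, 0, -0.075], 0], [[-0.03, 1, 0], [0, 0, -0.075], 0], [[-0.03, 1, 0], [0, 0, -0.075], 0], [[-0.03, 1, 0], [0, 0, -0.075], 0]]'

```text
time: 6.95
tcp_pos: [455.6, 205.6, 404.5]
eef_rot: [-0.0, -0.032, 1.0, -0.0]
force: [0.3, -0.4, -2.4]
gripper_width: 20.5
grasp_force: 109.7
```

```bash
cat > go.py <<'E'
from h import *
import sys
R,p=T();g=np.array([float(a) for a in sys.argv[1:4]]);a=np.arctan2(R[1,0],R[0,0])
print(p,"yaw",np.arctan2(-R[1,0],-R[0,0]),"units",(R.T@(g-p)/150).round(3),"F",arm.get_state()["force"].round(1))
E
python3 go.py 455.8 276.5 368
```

```text
[455.61127586 205.59284063 404.49320211] yaw 0.06323241300460115 units [-0.031  0.472  0.243] F [ 0.3 -0.4 -2.4]
```

apply_moves --steps '[[[-0.02, 0.3, 0], [0, 0, 0], 0], [[-0.03, 0.472, 0], [0, 0, 0], 0], [[-0.03, 0.472, 0.12], [0, 0, 0], 0], [[-0.03, 0.472, 0.12], [0, 0, 0], 0]]'

```text
time: 7.45
tcp_pos: [455.4, 275.3, 385.4]
eef_rot: [-0.002, -0.031, 1.0, -0.001]
force: [-0.9, -0.2, -3.4]
gripper_width: 20.1
grasp_force: 109.7
```

```bash
python3 go.py 455.8 276.5 368
python3 - <<'E'
from h import *
f={c:arm.grab_frame(c) for c in("wrist","scene","side")}
for c in f: cv2.imwrite(f"pics/f5{c}.png",f[c])
a=cv2.resize(f["side"][150:350,170:340],(340,400),interpolation=2);b=cv2.resize(f["scene"][60:220,230:414],(460,400),interpolation=2)
cv2.imwrite("pics/z5.png",np.hstack([a,b]))
for c in("side","scene"): print(c,[ (k["centre"],k["conf"]) for k in arm.landmark_of(c,"mallet_head")[:1]],"expect",proj(c,np.array([530.6,281.5,386-203+45])))
E
```

```text
[455.39422476 275.32101006 385.44996097] yaw 0.06138259371860605 units [-0.004  0.008  0.116] F [-0.9 -0.2 -3.4]
side [([253.0, 225.2], 0.6)] expect [251.56060025 226.18515914]
scene [([296.7, 106.1], 0.69)] expect [298.8626927  104.04913267]
```

View pics/z5.png

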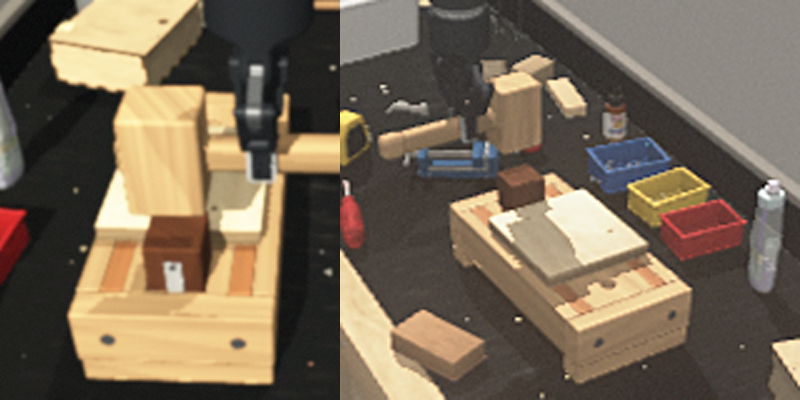

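apply_moves --steps '[[[0, 0.008, 0.4], [0, 0, 0], 0]]'

```text
time: 7.82
tcp_pos: [459.1, 279.4, 331.7]
eef_rot: [0.007, -0.031, 0.999, 0.004]
force: [6.3, 2.5, 4.0]
gripper_width: 20.2
grasp_force: 111.4
```

apply_moves --steps '[[[0, 0, -0.3], [0, 0, 0], 0], [[0, 0, -0.3], [0, 0, 0], 0]]'

```text
time: 8.07
tcp_pos: [455.9, 277.6, 373.1]
eef_rot: [0.001, -0.031, 1.0, 0.001]
force: [1.0, -0.2, -2.1]
gripper_width: 20.1
grasp_force: 110.0
```

```bash
python3 go.py 455.8 276.5 368
python3 - <<'E'
from h import *
f={c:arm.grab_frame(c) for c in("scene","side")}
for c in f: cv2.imwrite(f"pics/f6{c}.png",f[c])
g=cv2.imread("pics/f4side.png")
for c in("side","scene"): print(c,[ (k["centre"],k["conf"]) for k in arm.landmark_of(c,"stop_top")[:1]],[ (k["rect"],k["conf"]) for k in arm.masks_of(c,"stop")[:1]])
for h in(135,125,115,99): print(h,proj("side",np.array([531.5,267.5,h])),proj("scene",np.array([531.5,267.5,h])))
E
```

```text
[455.881927   277.56549369 373.12223091] yaw 0.06227797383626388 units [ 0.001 -0.007  0.034] F [ 1.  -0.2 -2.1]
side [([257.6, 270.3], 0.9)] [([325.4, 147.0, 384.8, 156.3], 0.68)]
scene [] [([293.6, 129.9, 308.9, 142.3], 0.59)]
135 [258.28199091 264.64430858] [301.41081354 130.44681   ]
125 [258.783568   268.94576039] [301.45346431 132.99978149]
115 [259.27640892 273.1722922 ] [301.49580013 135.53390143]
99 [260.04734506 279.78372797] [301.56289104 139.5498002 ]
```

apply_moves --steps '[[[0, -0.005, 0.38], [0, 0, 0], 0]]'

```text
time: 8.5
tcp_pos: [458.8, 279.0, 318.3]
eef_rot: [0.005, -0.031, 0.999, 0.003]
force: [-1.9, 4.5, 6.0]
gripper_width: 20.4
grasp_force: 111.6
```

apply_moves --steps '[[[0, 0, -0.3], [0, 0, 0], 0], [[0, 0, -0.3], [0, 0, 0], 0]]'

```text
time: 8.75
tcp_pos: [456.3, 277.4, 360.8]
eef_rot: [0.001, -0.031, 1.0, 0.001]
force: [1.0, 1.4, -1.5]
gripper_width: 20.3
grasp_force: 110.0
```

apply_moves --steps '[[[0, 0, 0.34], [0, 0, 0], 0]]'

```text
time: 8.88
tcp_pos: [459.2, 279.2, 312.6]
eef_rot: [0.006, -0.031, 0.999, 0.003]
force: [1.0, -0.7, -4.5]
gripper_width: 20.2
grasp_force: 110.1
```

apply_moves --steps '[[[0, 0, -0.3], [0, 0, 0], 0], [[0, 0, -0.3], [0, 0, 0], 0]]'

```text
time: 9.12
tcp_pos: [457.1, 277.9, 355.5]
eef_rot: [0.002, -0.031, 1.0, 0.001]
force: [1.0, 0.8, -3.2]
gripper_width: 20.1
grasp_force: 110.0
```

```bash
cat > chk.py <<'E'
from h import *
import sys
n=sys.argv[1]
P=T();f={c:arm.grab_frame(c) for c in("scene","side")}
for c in f: cv2.imwrite(f"pics/f{n}{c}.png",f[c])
print(P[1],arm.get_state()["force"],[ (k["centre"],k["conf"]) for k in arm.landmark_of("side","stop_top")[:1]])
a=cv2.resize(f["side"][210:330,185:315],(433,400),interpolation=2);b=cv2.resize(f["scene"][90:220,250:370],(367,400),interpolation=2)
cv2.imwrite(f"pics/z{n}.png",np.hstack([a,b]))
E
python3 chk.py 7
```

```text
[457.09764368 277.88211987 355.46703155] [ 0.08629109  0.3161266  -3.62481859] [([259.3, 278.6], 0.61)]
```

View pics/z7.png

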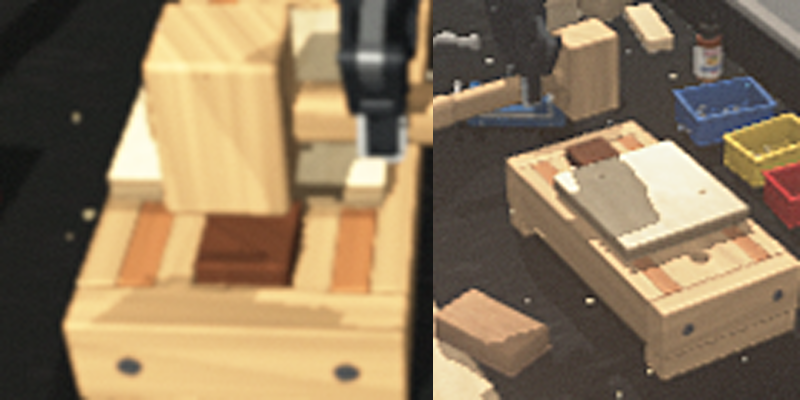

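The side crop shows the stop's front face now only about 8 px high (top edge near v=257, base near v=284). In the scene crop the stop is near the board's level. I'll measure the edges numerically.

```bash
cat > prof.py <<'E'
from h import *
import sys
for n in sys.argv[1:]:
    g=cv2.imread(f"pics/f{n}side.png").astype(float).mean(2)
    a=g[262:304,246:252].mean(1);b=g[262:304,265:270].mean(1)
    print(n,list(zip(range(262,304),a.astype(int),b.astype(int))))
for h in(90,95,99,105,110,135):
    y=lambda dx:proj("side",np.array([531.5-.067*25+dx,267.5+25+dx*.067,h])).round(1)
    print(h,y(18),y(-18))
E
python3 prof.py 4 6 7
```

```text
4 [(262, np.int64(58), np.int64(77)), (263, np.int64(59), np.int64(75)), (264, np.int64(60), np.int64(66)), (265, np.int64(61), np.int64(59)), (266, np.int64(62), np.int64(58)), (267, np.int64(62), np.int64(58)), (268, np.int64(62), np.int64(59)), (269, np.int64(61), np.int64(60)), (270, np.int64(63), np.int64(59)), (271, np.int64(61), np.int64(59)), (272, np.int64(62), np.int64(58)), (273, np.int64(70), np.int64(59)), (274, np.int64(83), np.int64(68)), (275, np.int64(85), np.int64(74)), (276, np.int64(77), np.int64(71)), (277, np.int64(73), np.int64(67)), (278, np.int64(73), np.int64(67)), (279, np.int64(73), np.int64(68)), (280, np.int64(75), np.int64(68)), (281, np.int64(81), np.int64(67)), (282, np.int64(83), np.int64(66)), (283, np.int64(80), np.int64(66)), (284, np.int64(77), np.int64(65)), (285, np.int64(78), np.int64(67)), (286, np.int64(77), np.int64(67)), (287, np.int64(75), np.int64(66)), (288, np.int64(74), np.int64(66)), (289, np.int64(73), np.int64(66)), (290, np.int64(74), np.int64(66)), (291, np.int64(72), np.int64(65)), (292, np.int64(71), np.int64(65)), (293, np.int
[... 2892 characters left out ...]
7)), (290, np.int64(86), np.int64(88)), (291, np.int64(77), np.int64(79)), (292, np.int64(76), np.int64(74)), (293, np.int64(74), np.int64(72)), (294, np.int64(86), np.int64(73)), (295, np.int64(119), np.int64(94)), (296, np.int64(138), np.int64(145)), (297, np.int64(154), np.int64(192)), (298, np.int64(169), np.int64(206)), (299, np.int64(169), np.int64(203)), (300, np.int64(166), np.int64(187)), (301, np.int64(165), np.int64(167)), (302, np.int64(165), np.int64(161)), (303, np.int64(166), np.int64(161))]
90 [247.7 294.1] [268.8 294.6]
95 [247.4 292.1] [268.5 292.6]
99 [247.2 290.5] [268.4 290.9]
105 [246.8 288. ] [268.1 288.4]
110 [246.5 285.9] [267.9 286.3]
135 [244.9 275.2] [266.8 275.6]
```

apply_moves --steps '[[[0, 0, 0.325], [0, 0, 0], 0]]'

```text
time: 9.4
tcp_pos: [458.5, 278.8, 307.7]
eef_rot: [0.005, -0.031, 0.999, 0.003]
force: [1.1, 0.8, -3.9]
gripper_width: 20.3
grasp_force: 110.1
```

apply_moves --steps '[[[0, 0, -0.35], [0, 0, 0], 0], [[0, 0, -0.5], [0, 0, 0], 0], [[0, 0, -0.5], [0, 0, 0], 0]]'

```text
time: 9.78
tcp_pos: [456.8, 277.7, 381.3]
eef_rot: [0.002, -0.031, 1.0, 0.001]
force: [-0.4, 0.7, -3.6]
gripper_width: 20.4
grasp_force: 110.0
```

```bash
python3 chk.py 8; sed -i 's/print(n,list.*/print(n,a[18:36].astype(int),b[18:36].astype(int))/' prof.py; python3 prof.py 7 8|head -4
```

```text
[456.84636525 277.72874398 381.29871745] [-0.28953475 -1.10391699 -3.04336804] [([260.2, 279.8], 0.71)]
7 [ 82  82  80  79  77  71  65  65  75  87  86  77  76  74  86 119 138 154] [ 75  76  78  78  77  76  75  76  78  87  88  79  74  72  73  94 145 192]
8 [ 85  83  81  81  79  79  78  79  79  83  89  92  84  75  85 122 158 185] [ 73  74  76  76  76  77  77  77  76  75  80  89  85  76  73  93 144 191]
90 [247.7 294.1] [268.8 294.6]
95 [247.4 292.1] [268.5 292.6]
```

The stop's top edge is about 4 px above its base, so roughly 9–10 mm high as wanted. I'm returning the mallet to where it stood.

apply_moves --steps '[[[0, -0.3, -0.1], [0, 0, 0], 0], [[0, -0.7, -0.1], [0, 0, 0], 0], [[0, -1, -0.1], [0, 0, 0.075], 0], [[0, -1, -0.1], [0, 0, 0.075], 0]]'

```text
time: 10.42
tcp_pos: [464.7, 124.8, 393.6]
eef_rot: [-0.001, -0.009, 1.0, -0.001]
force: [0.6, 1.1, -3.0]
gripper_width: 20.4
grasp_force: 110.0
```

apply_moves --steps '[[[0, -0.35, 0], [0, 0, 0], 0], [[0, -0.7, 0], [0, 0, 0], 0], [[0, -1, 0], [0, 0, 0], 0], [[0, -1, 0], [0, 0, 0], 0]]'

```text
time: 10.92
tcp_pos: [468.8, -24.3, 394.0]
eef_rot: [-0.001, -0.01, 1.0, -0.0]
force: [0.0, 0.3, -3.2]
gripper_width: 20.4
grasp_force: 110.1
```

apply_moves --steps '[[[-0.1, -0.35, 0], [0, 0, 0], 0], [[-0.15, -0.7, 0], [0, 0, 0], 0], [[-0.2, -1, 0], [0, 0, 0], 0], [[-0.2, -1, 0], [0, 0, 0], 0]]'

```text
time: 11.42
tcp_pos: [503.5, -173.2, 393.8]
eef_rot: [-0.0, -0.011, 1.0, -0.0]
force: [0.2, 0.0, -2.8]
gripper_width: 20.3
grasp_force: 110.1
```

```bash
python3 go.py 499 -243 220
python3 - <<'E'
from h import *
s=cv2.resize(arm.grab_frame("side")[80:300,170:450],(509,400));
c=cv2.resize(arm.grab_frame("scene")[90:220,250:370],(291,400),interpolation=2)
cv2.imwrite("pics/z9.png",np.hstack([s,c]))
E
```

```text
[ 503.46889126 -173.15868704  393.83404455] yaw 0.021112848423105804 units [ 0.039 -0.465  1.159] F [ 0.2  0.  -2.8]
```

View pics/z9.png

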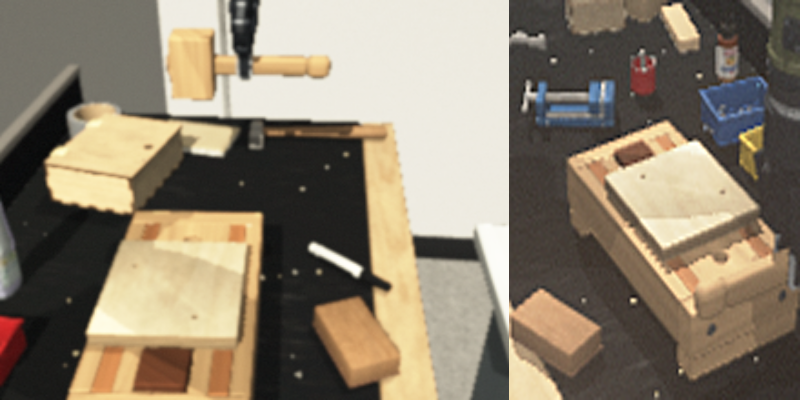

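The picture shows the mallet hanging level, the board undisturbed, and the stop clearly below the board's face while still proud of the slab. I'm lowering the mallet.

apply_moves --steps '[[[0.04, -0.3, 0], [0, 0, 0], 0], [[0.045, -0.465, 0.2], [0, 0, 0], 0], [[0.045, -0.465, 0.6], [0, 0, 0], 0], [[0.045, -0.465, 1], [0, 0, 0], 0], [[0.045, -0.465, 1], [0, 0, 0], 0], [[0.045, -0.465, 1], [0, 0, 0], 0]]'

```text
time: 12.28
tcp_pos: [498.3, -240.9, 246.6]
eef_rot: [0.001, -0.013, 1.0, -0.0]
force: [0.7, 0.1, -2.5]
gripper_width: 20.5
grasp_force: 109.9
```

apply_moves --steps '[[[0, 0, 0.1], [0, 0, 0], 0], [[0, 0, 0.18], [0, 0, 0], 0], [[0, 0, 0.22], [0, 0, 0], 0], [[0, 0, 0.24], [0, 0, 0], 0], [[0, 0, 0.25], [0, 0, 0], 0], [[0, 0, 0.25], [0, 0, 0], 0]]'

```text
time: 13.02
tcp_pos: [497.2, -241.8, 207.5]
eef_rot: [0.0, -0.012, 1.0, -0.0]
force: [0.3, -1.0, -3.8]
gripper_width: 20.6
grasp_force: 110.0
```

apply_moves --steps '[[[0, 0, 0.01], [0, 0, 0], 0], [[0, 0, 0.02], [0, 0, 0], 0], [[0, 0, 0.03], [0, 0, 0], 0], [[0, 0, 0.03], [0, 0, 0], 0]]'

```text
time: 13.52
tcp_pos: [497.1, -241.7, 203.4]
eef_rot: [0.0, -0.012, 1.0, -0.0]
force: [-1.8, 0.5, 1.5]
gripper_width: 20.5
grasp_force: 110.9
```

apply_moves --steps '[[[0, 0, 0.003], [0, 0, 0], 0.15], [[0, 0, 0.003], [0, 0, 0], 0.5], [[0, 0, 0.003], [0, 0, 0], 1], [[0, 0, 0.003], [0, 0, 0], 1], [[0, 0, 0.003], [0, 0, 0], 1], [[0, 0, 0.003], [0, 0, 0], 1]]' --grip_force 30

```text
time: 14.28
tcp_pos: [497.2, -241.7, 202.5]
eef_rot: [0.0, -0.012, 1.0, 0.0]
force: [0.1, 1.2, 0.1]
gripper_width: 85.5
grasp_force: 0.0
```

apply_moves --steps '[[[0, 0, -0.2], [0, 0, 0], 1], [[0, 0, -0.6], [0, 0, 0], 1], [[0, 0, -1], [0, 0, 0], 1], [[0, 0, -1], [0, 0, 0], 1], [[0, 0, -1], [0, 0, 0], 1]]'

```text
time: 14.9
tcp_pos: [497.0, -241.6, 352.4]
eef_rot: [0.0, -0.012, 1.0, -0.0]
force: [-0.2, 0.0, -0.9]
gripper_width: 85.3
grasp_force: 0.0
```

```bash
python3 chk.py 10; python3 prof.py 4 8 10|head -6
python3 - <<'E'
from h import *
print([(k["centre"],k["conf"]) for k in arm.landmark_of("side","mallet")[:1]],arm.get_state()["gripper_width"])
cv2.imwrite("pics/z11.png",np.hstack([cv2.resize(cv2.imread("pics/f10side.png")[225:325,185:315],(520,400),interpolation=2),cv2.resize(cv2.imread("pics/f10side.png")[110:250,200:340],(280,400))]))
E
```

```text
[ 497.00603732 -241.60616762  352.4200309 ] [ 0.32985642  0.17035476 -0.35460625] [([259.7, 280.1], 0.94)]
4 [ 75  81  83  80  77  78  77  75  74  73  74  72  71  68  78 114 134 152] [ 68  67  66  66  65  67  67  66  66  66  66  65  65  64  65  87 132 163]
8 [ 85  83  81  81  79  79  78  79  79  83  89  92  84  75  85 122 158 185] [ 73  74  76  76  76  77  77  77  76  75  80  89  85  76  73  93 144 191]
10 [ 82  81  80  80  78  77  77  77  78  80  88  90  82  74  83 120 155 186] [ 74  74  74  75  75  75  75  75  74  74  79  87  85  75  72  90 142 188]
90 [247.7 294.1] [268.8 294.6]
95 [247.4 292.1] [268.5 292.6]
99 [247.2 290.5] [268.4 290.9]
[([285.8, 182.2], 0.68)] 85.12201718794742
```

View pics/z11.png

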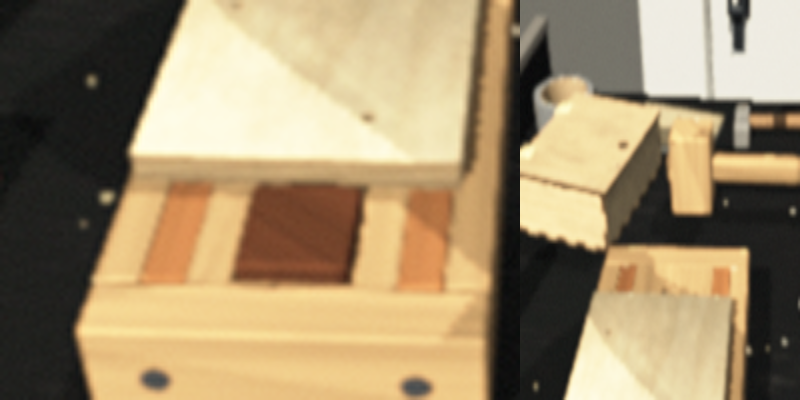

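The mallet stands on the bench where it was, clear of the slab. The stop's front edge (v about 291) is about 4 px above its base (295), roughly half the board's thickness.

```bash
python3 -c "
from rig import arm
print(arm.finish_job())"
```

```text
the job is handed in; nothing more can be done
None
```

I tapped the stop down in four blows to about 9 mm above the slab (measured from the camera images, within 1–2 mm), stood the mallet back on the bench at its original spot clear of the slab, and handed the job in at about 15 s.

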